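# Pull the proving cabinet's sash down with the hook pole

### The job

Pick up the wooden-handled hook pole from the pastry board, put its hook through the brass ring on the raised sash of the small proving cabinet, and pull the sash all the way down until you feel it bear firmly on its rubber stop (hold a pull of about 16 N for a moment, never more than 25 N). Then unhook it without lifting the sash again and lay the pole flat on the pastry board again, about where it was. Move the sash only with the hook, not with the fingers, and leave the plain blue scoop and the small blue-and-white patterned box where they are.

Things in the scene. Friction and masses are not known exactly. Their poses are not given: they have to be found in the camera images.
- hook_pole: Loose, 0.14 to 0.24 kg, lying on the right-hand pastry board (top at z = 26 mm). Origin: centre of the handle's underside; x towards the hook, z up. Dark wood handle 140 long (x -70 to 70), 22 wide, 28 mm high. At z = 14 a brass ferrule, then a 7 mm steel rod to x = 170, bent there to the left (+y): a 7 mm thick prong 32 mm long, leaning a bit back (tip at x 167, y 32). Balances near x = 20 mm.
- handle (a point): Good place to grip the pole, on the handle's axis: x = 20, y = 0, z = 14 mm in the pole's frame. Same axes as the pole.
- hook (a point): Middle of the steel prong: x = 168.5, y = 16, z = 14 mm in the pole's frame. Same axes as the pole.
- case: Fixed proving cabinet, light wood and white, 270 deep (x), 240 wide, 270 mm high. Origin: centre of its underside; its front (-x) looks roughly at the robot. Above an upright front board 66 mm high the front slopes back at 40 degrees from level (from x -140, z 75 to x 90, z 268), with an aluminium guide rail 14 mm proud along each side. The sash slides on this slope between the rails.
- sash_panel (a joint): How far the sash is open along the slope (m): 0.075 to 0.10 at the start, 0 when it is down on the rubber stop strip at the slope's foot, which yields under 1 mm, so the pull then rises at once. The strip is clamped anywhere within 20 mm, so where the sash stops differs. The sash slides stiffly (5 N) and stays where left. Wooden frame, clear pane: 180 up the slope, 214 wide, 10 mm thick.
- ring (a point): Centre of the brass ring on the middle of the sash's upper rail, 34 mm out from the sash's face. Stands in the cabinet's x-z plane: its hole runs sideways (hole 23 mm across, bar 8 mm thick, 39 mm outside). It slides loosely (1.5 N) up to 18 mm along the slope in its track before it draws the sash; how much is left is unknown. Axes: x up the slope, y as the cabinet's, z out from the slope.
- blue_box: Small box with a blue and white pattern, loose, 73x107x34 mm, standing on the tablecloth in front of the board; bystander. Origin at the centre of its underside.
- blue_scoop: Plain blue open-fronted scoop box, loose, 94x114x33 mm, standing on the pastry board right of the pole; bystander. Origin at the centre of its underside.

How it is judged:
On the way, in this order (a step that is already met when the one before it is completed fails the run):
1. the hook's prong is through the ring while the sash is still up (distance between hook and ring below 0.013 m and value of joint sash_panel above 0.05 m), for 0.2 s.
2. with the hook in the ring, the sash is pulled down onto its stop and held there with a pull above 12 N (distance between hook and ring below 0.016 m and value of joint sash_panel below 0.002 m and contact force between hook_pole and sash_panel above 12 N), for 0.2 s.
At the end, for the whole second after the job is handed in: The sash is closed (opening under 3 mm) and the pole lies flat and at rest on the pastry board: its grip point within 10 cm of where it started and 7 to 24 mm above the board's top, its hook less than 34 mm above it (value of joint sash_panel below 0.003 m and distance of handle from where it was at the start of the episode below 0.1 m and height (world z) of handle between 0.033 and 0.05 m and height (world z) of hook below 0.06 m and linear speed of hook_pole below 0.02 m/s); the robot touches nothing.
It fails at once if the pole pushes or pulls on the sash or its ring with more than 25 N (contact force between hook_pole and sash_panel above 25 N).
It fails at once if the fingers touch the sash (contact force between the fingers and sash_panel above 1 N).
It fails at once if the blue box is moved more than 2 cm (distance of blue_box from where it was at the start of the episode above 0.02 m).
It fails at once if the blue scoop is moved more than 2 cm (distance of blue_scoop from where it was at the start of the episode above 0.02 m).
It also fails if it takes over 62 s, if anything falls off the work surface, if the arm or the gripper's body presses on something with over 40 N, if the wrist force passes 120 N, or if a joint passes its speed limit or range.

### The arm

A 6-joint arm with a two-finger parallel gripper is mounted at the origin on a cart in front of the work surface, level with it; the furniture and walls round the work are solid. World frame = base frame: x ahead of the robot, y to its left, z up, the work surface at z = 0. Lengths are in m, angles in rad, forces in N, time in s.
With the tool pointing down it reaches from about 0.3 to 0.875 m from the base axis. Payload 6.4 kg.
Tool frame: the origin (TCP) lies at the very end of the fingers, on their centre line; the grasp point (between the pads) lies 19 mm behind it; z points along the fingers, y is the line along which they close (so a half turn about z gives the same grasp; the last joint's range is limited). The gripper opens to 85 mm and grips with 20 to 120 N. Pads are 22 mm wide; open, the fingers measure 114 mm over their backs; the gripper's body (76 mm by 85 mm) begins 54 mm behind the grasp point. The pads swing forward as they close: fully open they stand 13 mm farther back than shut.
Start: joints at [-1.556, 0.181, 1.607, -0, 1.354, -0.206], TCP at [0.126, -0.561, 0.231] pointing down, gripper open.
Joint ranges: [-2.99, 2.99], [-0.89, 2.07], [0.3, 2.58], [-1.14, 4.28], [0, 2.63], [-3.12, 3.12]. Speed limits (rad/s): [2.57, 2.57, 3.01, 3.14, 3.14, 3.14].

### API

Orientations are given as a unit quaternion [w, x, y, z].
In Python, from plant import robot gives the robot as it stands.
- The arm moves only by the tool drive_tool, never from a script. Its argument "increments" is a list of rows, each a list of 3 entries, a list of its own where there are three numbers: the shift along the tool's x, y, z in units of 0.5 m (1.0 is 0.5 m), then the turn about the tool's z in units of 5 degrees (1.0 is 5 degrees), then the finger opening in mm, from 0 to 85.4. A call has 1 to 20 rows; each row shifts and turns the commanded pose from where the row before left it, along the tool's axes as they then stand; what a row does not reach is not made up. A row lasts 1/12 s, in which the tool goes at most 41.7 mm and 7.16 degrees, less where a joint would pass 70% of its speed; a pose out of reach is approached as far as the arm can. A call with a number of a shift or a turn outside -1 to 1 is refused whole. A call with a gripper value outside its range is refused whole. The fingers move at their own pace and stop on an object; "newtons" is the grip in N (left out, the last holds). Time passes only in rows, so rows that do not move let the fingers close. It gives the time, the measured TCP pose, the force, the opening and the grip force at its end, in the units of the state.
- robot.get_state(): the state, without advancing time (a new reading comes with each control period).
- robot.capture(name): name is "scene" or "side" or "wrist"; returns a dict with "frame" (420x560x3 uint8, red, green, blue), "camera_matrix" (3x3 intrinsics, pixels), "distortion" ([k1, k2, p1, p2, k3] as OpenCV has them; the pictures are not rectified), "rvec" (rotation vector, rad) and "tvec" (3), from world to camera coordinates, as OpenCV has them; the wrist camera has in their place "T_tool_cam" (4x4, takes a point from camera to tool coordinates, whose origin is the TCP and whose axes are the flange's). Camera axes: x right, y down, z forward; pixel columns grow to the right and rows downward; lengths in m; the calibration is good to about 2 mm. A picture is of the moment at which its call begins: read the wrist's pose just before it. There is no depth.
- robot.close_job(): hands the job in; it is judged then, once.
The state is a dict: "time": time; "joint_positions": joint angles; "joint_vel": joint speeds; "effort": joint torques, N m; "position": TCP position; "orientation": TCP orientation; "contact_force": force on the tool from outside, world axes, zero at the start; "ft_torque": the same for the moment, N m; "grip_width": opening from 0.0 (shut) to 1.0 (fully open); "finger_force": force on a finger pad.
Only numpy, scipy, OpenCV 4.12 (cv2) and the standard library are available. Lean on these libraries where they do the work, as an engineer would, in place of code of your own. Each camera call takes 0.05 s, during which the arm holds its last target. There are 200 camera calls.

## Working session

There is one attempt and no reset: what is moved stays moved. The work goes in short steps, Python scripts to look and compute and a tool call to move; the robot and the scene stay as the last step left them, time stands still between calls to the robot, and variables do not carry over. Pictures are saved under pics/ and viewed, at most 10 in all, crops included, and the job is handed in when it is done.

Besides the shell and the picture viewer there is one more tool, called after "Request:" as a command line: name --argument value ..., lists and objects as JSON in quotes. drive_tool: Moves the arm, as the interface text tells. Its arguments: {"type":"object","properties":{"increments":{"type":"array"},"newtons":{"type":"number"}},"required":["increments"]}

```bash
mkdir -p pics; ls
cat > h.py <<'E'
import numpy as np,cv2
from scipy.spatial.transform import Rotation as R
from plant import robot
def grab(n):
    s=robot.get_state(); c=robot.capture(n)
    if n=="wrist":
        q=s["orientation"]; T=np.eye(4); T[:3,:3]=R.from_quat([q[1],q[2],q[3],q[0]]).as_matrix(); T[:3,3]=s["position"]
        W=np.linalg.inv(T@np.array(c["T_tool_cam"]))
    else:
        W=np.eye(4); W[:3,:3]=cv2.Rodrigues(np.array(c["rvec"],float))[0]; W[:3,3]=np.ravel(c["tvec"])
    return dict(img=np.array(c["frame"]),K=np.array(c["camera_matrix"]),D=np.array(c["distortion"],float),W=W)
def save(c,f): cv2.imwrite("pics/"+f,c["img"][:,:,::-1])
def ray(c,uv):
    p=cv2.undistortPoints(np.array([[uv]],float),c["K"],c["D"])[0,0]
    Rm=c["W"][:3,:3]; return -Rm.T@c["W"][:3,3], Rm.T@np.array([p[0],p[1],1.])
def onz(c,uv,z):
    o,d=ray(c,uv); return o+d*(z-o[2])/d[2]
def tri(c1,u1,c2,u2):
    o1,d1=ray(c1,u1);o2,d2=ray(c2,u2)
    t=np.linalg.lstsq(np.c_[d1,-d2],o2-o1,rcond=None)[0]
    a,b=o1+d1*t[0],o2+d2*t[1]; return (a+b)/2,np.linalg.norm(a-b)
def proj(c,P):
    return cv2.projectPoints(np.atleast_2d(np.array(P,float)),cv2.Rodrigues(c["W"][:3,:3])[0],c["W"][:3,3],c["K"],c["D"])[0][:,0]
E
python3 - <<'E'
from h import *
import pickle
cs={n:grab(n) for n in("scene","side","wrist")}
pickle.dump(cs,open("c0.pkl","wb"))
for n in cs:save(cs[n],n+"0.png"); print(n,-cs[n]["W"][:3,:3].T@cs[n]["W"][:3,3])
s=robot.get_state();print(s)
E
```

```text
pics
scene [0.16618803 0.74335246 0.67722377]
side [0.41001956 1.00156804 1.00758599]
wrist [ 0.19547187 -0.54424103  0.37353446]
{'time': 0.15, 'joint_positions': array([-1.55631241e+00,  1.81422412e-01,  1.60776773e+00, -3.43969962e-06,
        1.35379997e+00, -2.06305553e-01]), 'joint_vel': array([-0.00074982,  0.00016629, -0.00278055, -0.00097635, -0.00169486,
        0.00143909]), 'effort': array([ 1.35783263e-03, -4.45261288e+01, -3.51690924e+01, -2.58865584e-04,
        5.85572678e-03,  1.56607143e-05]), 'position': array([ 0.12593165, -0.56060749,  0.23056697]), 'orientation': array([-6.95677155e-04,  9.93912404e-01,  1.10170985e-01,  6.52413010e-05]), 'contact_force': array([ 0.7311263 , -0.46935983, -0.64421154]), 'ft_torque': array([0.03148914, 0.01718426, 0.02856676]), 'finger_force': 0.0, 'grip_width': 0.9955321292818222}
```

View pics/scene0.png

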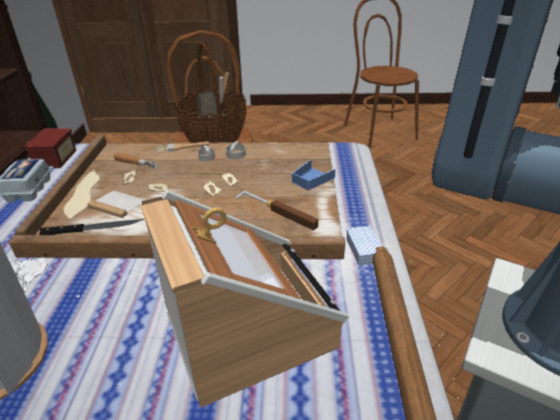

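View pics/side0.png

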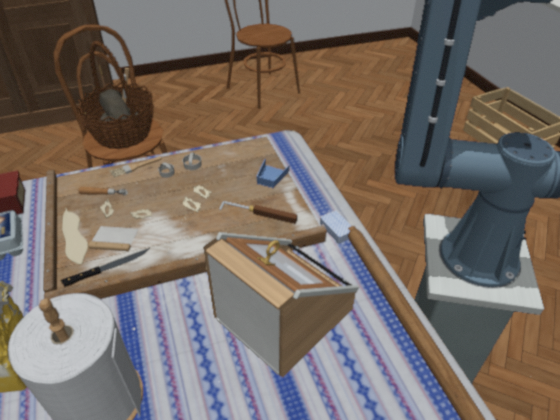

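View pics/wrist0.png

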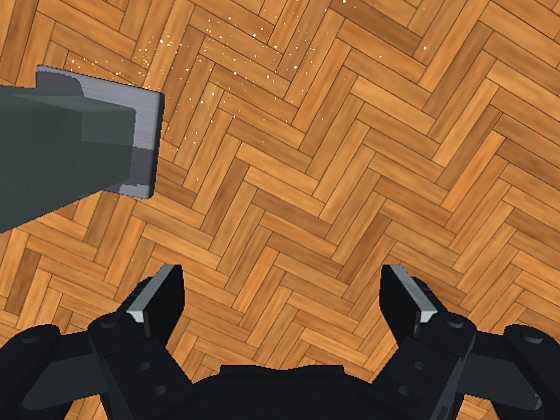

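The scene view shows the ring at about (214,217) and the pole from its hook (238,195) to the handle end (317,222). The side view has the ring at about (270,253) and the pole from (222,204) to (297,216). The wrist view shows only floor. Next I'll enlarge both.

Run:
```python
from h import *
import pickle
cs=pickle.load(open("c0.pkl","rb"))
a=cs["scene"]["img"][170:335,135:365]; b=cs["side"]["img"][180:330,195:365]
o=np.zeros((600,800,3),np.uint8)
# scene x1.74 ->400x287 ; do two stacked at scale 400 wide is small; crop tighter
a=cv2.resize(cs["scene"]["img"][180:330,140:350],None,fx=2.6,fy=2.6,interpolation=cv2.INTER_CUBIC)  #546x390
b=cv2.resize(cs["side"]["img"][190:305,200:360],None,fx=3.5,fy=3.5,interpolation=cv2.INTER_CUBIC) #560x402
a=cv2.resize(cs["scene"]["img"][180:330,140:350],(546,390),interpolation=cv2.INTER_CUBIC)
cv2.imwrite("pics/z_scene.png",cv2.resize(cs["scene"]["img"][180:330,140:350],(798,570),interpolation=cv2.INTER_CUBIC)[:,:,::-1])
cv2.imwrite("pics/z_side.png",cv2.resize(cs["side"]["img"][190:305,200:360],(800,575),interpolation=cv2.INTER_CUBIC)[:,:,::-1])
```

```text
(no output)
```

View pics/z_scene.png

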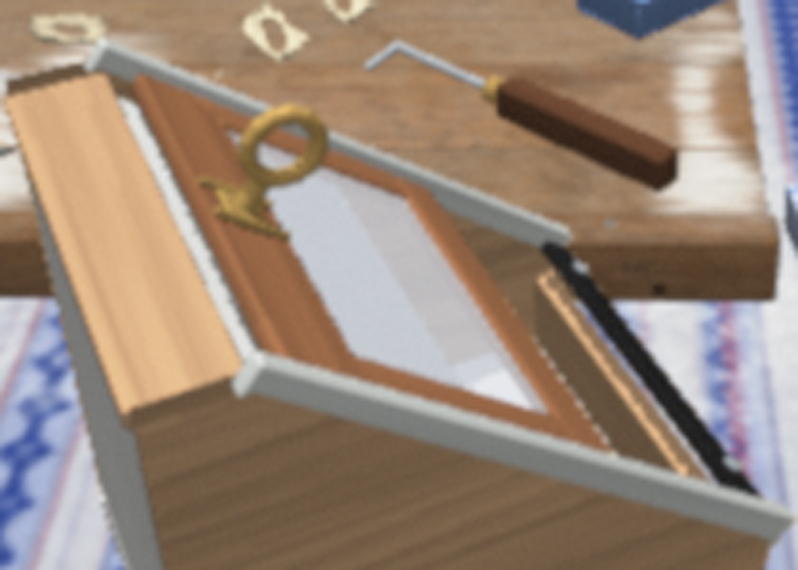

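View pics/z_side.png

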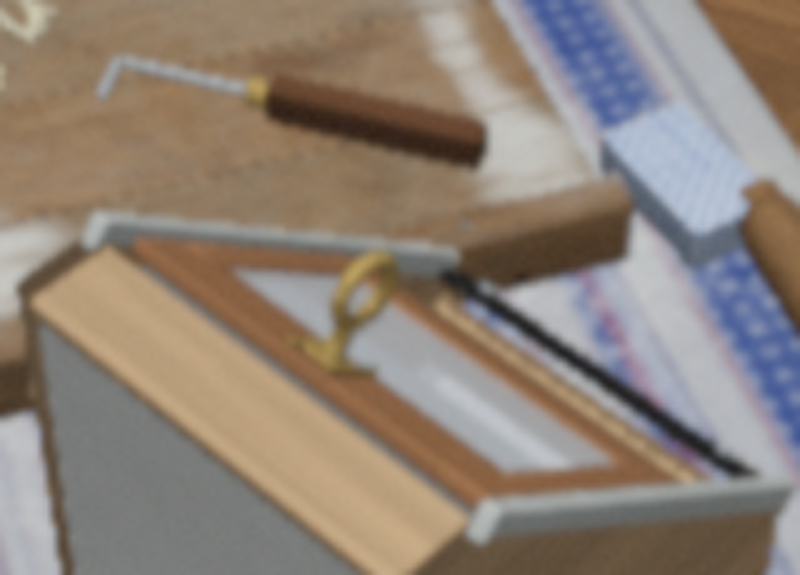

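Scene zoom (×3.8): ring centre (283,147), rail ends (258,352), (793,515), (103,42) and (568,232), prong bend (398,44) and tip (370,66). Side zoom (×5): ring (363,288), rail ends (485,503), (793,483), (103,215) and (458,250), prong bend (120,60) and tip (103,97).

Run:
```python
from h import *
import pickle
cs=pickle.load(open("c0.pkl","rb"))
A=dict(ring=[(283,147),(363,288)],nu=[(258,352),(485,503)],nl=[(793,515),(793,483)],fu=[(103,42),(103,215)],fl=[(568,232),(458,250)],bend=[(398,44),(120,60)],tip=[(370,66),(103,97)],fer=[(494,90),(258,90)],hend=[(668,165),(482,145)],hbot=[(658,188),(478,165)])
P={}
for k,(a,b) in A.items():
    u=(140+a[0]/3.8,180+a[1]/3.8);v=(200+b[0]/5,190+b[1]/5)
    P[k],e=tri(cs["scene"],u,cs["side"],v); print(k,P[k].round(4),round(e,4))
for k in("bend","tip","fer","hend"):
    a,b=A[k];print(k,onz(cs["scene"],(140+a[0]/3.8,180+a[1]/3.8),.04).round(4),onz(cs["side"],(200+b[0]/5,190+b[1]/5),.04).round(4))
m=(P["nu"]+P["fu"])/2;l=(P["nl"]+P["fl"])/2;d=m-l;print(d,np.linalg.norm(d),np.degrees(np.arctan2(d[1],d[0])),np.degrees(np.arctan2(d[2],np.hypot(*d[:2]))))
w=P["nu"]-P["fu"];print(w,np.degrees(np.arctan2(-w[0],w[1])));w=P["nl"]-P["fl"];print(w,np.degrees(np.arctan2(-w[0],w[1])))
```

```text
ring [0.546  0.3307 0.2737] 0.0013
nu [0.4767 0.4325 0.2734] 0.0009
nl [0.3447 0.235  0.0724] 0.0008
fu [0.6667 0.3101 0.2746] 0.0006
fl [0.5363 0.1154 0.0799] 0.0011
bend [ 0.7789 -0.0543  0.0324] 0.0014
tip [ 0.7804 -0.0214  0.031 ] 0.0029
fer [ 0.6869 -0.0403  0.0336] 0.0014
hend [ 0.5426 -0.0199  0.0348] 0.0029
hbot [ 0.544  -0.0116  0.0231] 0.0009
bend [ 0.7719 -0.046   0.04  ] [ 0.7759 -0.0451  0.04  ]
tip [ 0.7725 -0.0129  0.04  ] [ 0.7769 -0.0099  0.04  ]
fer [ 0.6814 -0.0314  0.04  ] [ 0.6851 -0.0345  0.04  ]
hend [ 0.5399 -0.0158  0.04  ] [ 0.5421 -0.0124  0.04  ]
[0.13118927 0.19607708 0.19781112] 0.3078734841956718 56.21471089112777 39.97907506477554
[-0.18990553  0.12238063 -0.00119835] 57.20109392711514
[-0.19160483  0.11961299 -0.00757907] 58.024738509484365
```

Request:
drive_tool --increments '[[[0,0,0],1,85],[[0,0,0],1,85],[[0,0,0],1,85],[[0,0,0],1,85],[[0,0,0],0.13,85]]' --newtons 100

```text
time: 0.57
position: [0.1259, -0.5608, 0.2309]
orientation: [-0.0, 0.997, -0.071, -0.0]
contact_force: [-0.2, -0.7, 0.8]
grip_width: 0.994
finger_force: 0.0
```

Request:
drive_tool --increments '[[[0.043,-0.059,0],0,85],[[0.043,-0.059,0],0,85],[[0.043,-0.059,0],0,85],[[0.043,-0.059,0],0,85],[[0.043,-0.059,0],0,85],[[0.043,-0.059,0],0,85],[[0.043,-0.059,0],0,85],[[0.043,-0.059,0],0,85],[[0.043,-0.059,0],0,85],[[0.043,-0.059,0],0,85],[[0.043,-0.059,0],0,85],[[0.043,-0.059,0],0,85],[[0.043,-0.059,0],0,85],[[0.043,-0.059,0],0,85],[[0.043,-0.059,0],0,85],[[0.043,-0.059,0],0,85],[[0.043,-0.059,0],0,85],[[0.043,-0.059,0],0,85],[[0.043,-0.059,0],0,85],[[0.043,-0.059,0],0,85]]'

```text
time: 2.23
position: [0.6348, -0.0349, 0.231]
orientation: [-0.0, 0.998, -0.068, -0.0]
contact_force: [1.0, -1.0, 0.3]
grip_width: 0.997
finger_force: 0.0
```

Run:
```python
from h import *
import pickle
c=grab("wrist");save(c,"wrist1.png");pickle.dump(c,open("w1.pkl","wb"));s=robot.get_state();print(s["position"],s["orientation"],s["joint_positions"])
```

```text
[ 0.63801712 -0.03012199  0.23072857] [-0.00167378  0.99775473 -0.06694407  0.00108776] [-0.23452915  0.31912425  1.43905671  0.00372986  1.38182612  1.46955805]
```

View pics/wrist1.png

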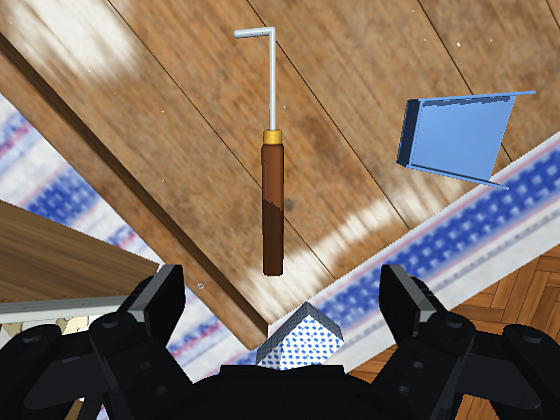

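Wrist view: the handle runs from (272,144) to (273,275) and the prong bend is at (272,30) with its tip at (236,34), nearly aligned with tool x.

```bash
cat >> h.py <<'E'
def yaw(s):
    q=s["orientation"];x=R.from_quat([q[1],q[2],q[3],q[0]]).as_matrix()[:,0];return np.degrees(np.arctan2(x[1],x[0]))
def plan(P,Y):
    s=robot.get_state();y=yaw(s);r=np.radians(Y);d=np.array(P)-s["position"]
    print("now",s["position"].round(4),round(y,2),"turn units",((y-Y)/5).round(3) if 1 else 0,"then shift units",(np.array([d[0]*np.cos(r)+d[1]*np.sin(r),d[0]*np.sin(r)-d[1]*np.cos(r),-d[2]])/.5).round(4))
E
python3 - <<'E'
from h import *
c=grab("wrist")
hsv=cv2.cvtColor(c["img"],cv2.COLOR_RGB2HSV)
m=((hsv[:,:,2]<125)&(hsv[:,:,1]>110)).astype(np.uint8)
m[:, :225]=0;m[:,330:]=0;m[290:]=0
m=cv2.morphologyEx(m,cv2.MORPH_OPEN,np.ones((5,5)))
n,l,st,ce=cv2.connectedComponentsWithStats(m);i=1+np.argmax(st[1:,4]);print(st[i],ce[i])
x,y,w,h=st[i][:4]
ys,xs=np.where(l==i)
f=np.polyfit(ys,xs,1)
a=onz(c,(np.polyval(f,y),y),.05);b=onz(c,(np.polyval(f,y+h),y+h),.04)
bend=onz(c,(272,31),.04);tip=onz(c,(235,35),.04)
print(a,b,np.hypot(*(a-b)[:2]),bend,tip)
d=(bend-b)[:2];ps=np.degrees(np.arctan2(d[1],d[0]));print(ps,np.hypot(*d))
d2=(a-b)[:2];print(np.degrees(np.arctan2(d2[1],d2[0])))
u=d/np.hypot(*d);g=b[:2]+u*90;g=b[:2]+u*.09;print("grip",g)
plan([g[0],g[1],.021+.0],ps)
print(proj(c,[[robot.get_state()["position"][0],robot.get_state()["position"][1],.05]]))
E
```

```text
[ 268  147   21  131 2127] [276.40479549 222.0329102 ]
[ 0.67792862 -0.0251519   0.05      ] [ 0.53292645 -0.01223618  0.04      ] 0.14557625761240242 [ 0.77960665 -0.03919205  0.04      ] [ 0.78088599 -0.00541763  0.04      ]
-6.236226770406002 0.24814862784440755
-5.090052017847099
grip [ 0.62239387 -0.02201269]
now [ 0.6361 -0.0324  0.2305] -7.6 turn units -0.274 then shift units [-0.0296 -0.0178  0.4191]
[[285.41880516 187.99694097]]
```

Request:
drive_tool --increments '[[[-0.02,-0.014,0],0,60],[[0,0,0.06],0,60],[[0,0,0.06],0,60],[[0,0,0.06],0,60],[[0,0,0.06],0,60],[[0,0,0.05],0,60],[[0,0,0.05],0,60],[[0,0,0.03],0,60],[[0,0,0.02],0,60],[[0,0,0.01],0,60],[[0,0,0],0,60],[[0,0,0],0,60]]' --newtons 120

```text
time: 3.33
position: [0.6255, -0.0286, 0.0321]
orientation: [0.0, 0.998, -0.07, 0.001]
contact_force: [0.1, 0.0, 0.0]
grip_width: 0.702
finger_force: 0.0
```

Request:
drive_tool --increments '[[[0,0,0.002],0,15],[[0,0,0],0,15],[[0,0,0],0,15],[[0,0,0],0,15],[[0,0,0],0,15],[[0,0,0],0,15],[[0,0,0],0,15],[[0,0,0],0,15],[[0,0,0],0,15],[[0,0,0],0,15]]'

```text
time: 4.17
position: [0.626, -0.0284, 0.0318]
orientation: [0.0, 0.998, -0.07, 0.001]
contact_force: [-0.8, 0.3, 5.8]
grip_width: 0.23
finger_force: 118.3
```

Request:
drive_tool --increments '[[[0,0,-0.02],0,15],[[0,0,-0.05],0,15],[[0,0,-0.06],0,15],[[0,0,-0.06],0,15],[[0,0,-0.06],0,15],[[0,0,-0.06],0,15],[[0,0,-0.06],0,15],[[0,0,-0.06],0,15],[[0,0,-0.06],0,15],[[0,0,-0.04],0,15],[[0,0,0],0,15],[[0,0,0],0,15]]'

```text
time: 5.17
position: [0.6252, -0.0284, 0.2964]
orientation: [0.0, 0.998, -0.07, 0.001]
contact_force: [0.4, 0.9, -2.4]
grip_width: 0.228
finger_force: 117.6
```

Run:
```python
from h import *
import pickle
cs={n:grab(n) for n in("wrist","scene","side")}
pickle.dump(cs,open("c2.pkl","wb"))
s=robot.get_state();print(s["position"],yaw(s),s["grip_width"],s["contact_force"])
W=cs["wrist"]["img"][:300,150:430]
a=cv2.resize(W,(400,429));p=proj(cs["scene"],[s["position"]])[0];q=proj(cs["side"],[s["position"]])[0];print(p,q)
o=np.zeros((600,800,3),np.uint8);o[:429,:400]=a
def cr(c,p):
    x,y=int(p[0])-90,max(0,int(p[1])-60);return cv2.resize(c["img"][y:y+100,x:x+133],(400,300)),(x,y)
b,o1=cr(cs["scene"],p);o[:300,400:]=b
b,o2=cr(cs["side"],q);o[300:,400:]=b;print(o1,o2)
cv2.imwrite("pics/grip.png",o[:,:,::-1])
```

```text
[ 0.62368762 -0.02807857  0.29264487] -8.00154399129473 0.23054868227967515 [-0.21258832 -0.06241861 -1.88787279]
[288.01282745 117.3338258 ] [270.24795015 142.72042767]
(198, 57) (180, 82)
```

View pics/grip.png

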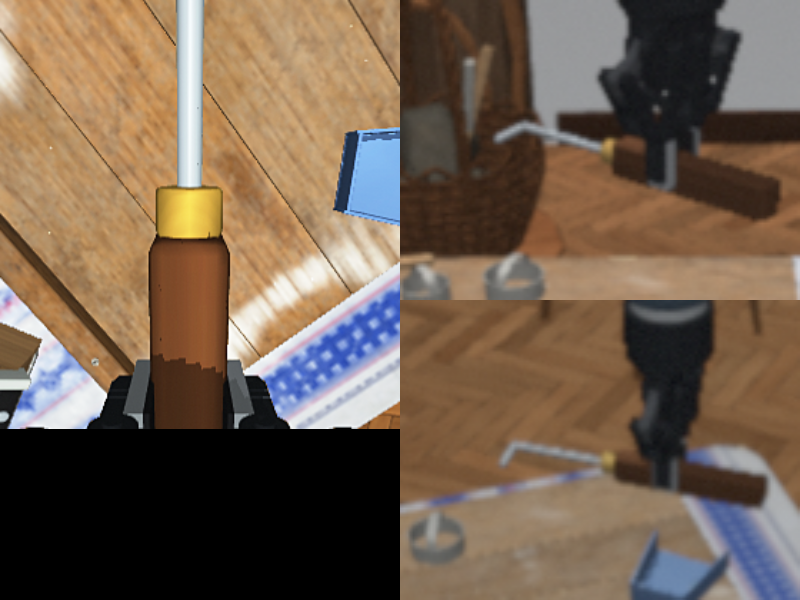

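The grip composite shows the pole held, with the rod level-ish: bend at crop (525,125) in scene and (515,445) in side, tip at (498,141) and (504,463).

Run:
```python
from h import *
import pickle
cs=pickle.load(open("c2.pkl","rb"));k=3.0075
A=dict(bend=[(525,125),(515,445)],tip=[(498,141),(503,463)],fer=[(607,150),(607,461)],rear=[(778,198),(762,487)])
t=np.array([.6237,-.0281,.2926]);r=np.radians(-8)
for n,(a,b) in A.items():
    P,e=tri(cs["scene"],(198+(a[0]-400)/k,57+a[1]/k),cs["side"],(180+(b[0]-400)/k,82+(b[1]-300)/k))
    d=P-t;print(n,P.round(4),round(e,4),"tool-rel",np.round([d[0]*np.cos(r)+d[1]*np.sin(r),-d[0]*np.sin(r)+d[1]*np.cos(r),d[2]],4))
```

```text
bend [ 0.7755 -0.0554  0.2976] 0.0027 tool-rel [ 0.1542 -0.006   0.005 ]
tip [ 0.779  -0.0255  0.2953] 0.0004 tool-rel [0.1534 0.0242 0.0027]
fer [ 0.6845 -0.0369  0.3021] 0.0001 tool-rel [ 0.0615 -0.0002  0.0095]
rear [ 0.5433 -0.0409  0.2911] 0.0021 tool-rel [-0.0778 -0.0238 -0.0015]
```

Request:
drive_tool --increments '[[[0,0,0],-1,15],[[0,0,0],-1,15],[[0,0,0],-1,15],[[0,0,0],-1,15],[[0,0,0],-1,15],[[0,0,0],-1,15],[[0,0,0],-1,15],[[0,0,0],-1,15],[[0,0,0],-1,15],[[0,0,0],-1,15],[[0,0,0],-1,15],[[0,0,0],-1,15],[[0,0,0],-1,15],[[0,0,0],0,15]]'

```text
time: 6.48
position: [0.624, -0.0281, 0.2929]
orientation: [-0.001, 0.878, 0.478, -0.001]
contact_force: [-0.2, -0.1, -1.9]
grip_width: 0.23
finger_force: 117.5
```

Request:
drive_tool --increments '[[[0.027,-0.049,0],0,15],[[0.027,-0.049,0],0,15],[[0.027,-0.049,0],0,15],[[0.027,-0.049,0],0,15],[[0.027,-0.049,0],0,15],[[0.027,-0.049,0],0,15],[[0.018,-0.033,0.01],0,15],[[0.018,-0.033,0.01],0,15],[[0.012,-0.021,0.01],0,15],[[0.006,-0.011,0],0,15],[[0,0,0],0,15],[[0,0,0],0,15]]'

```text
time: 7.48
position: [0.5196, 0.1687, 0.2801]
orientation: [0.0, 0.879, 0.477, -0.0]
contact_force: [0.6, 0.1, -1.9]
grip_width: 0.232
finger_force: 117.9
```

Run:
```python
from h import *
import pickle
cs={n:grab(n) for n in("scene","side")}
pickle.dump(cs,open("c3.pkl","wb"))
s=robot.get_state();print(s["position"],yaw(s),s["grip_width"],s["contact_force"],s["joint_positions"])
o=np.zeros((600,800,3),np.uint8)
o[:,:400]=cv2.resize(cs["scene"]["img"][165:285,175:255],(400,600),interpolation=cv2.INTER_CUBIC)
o[:,400:]=cv2.resize(cs["side"]["img"][200:320,225:305],(400,600),interpolation=cv2.INTER_CUBIC)
cv2.imwrite("pics/pre.png",o[:,:,::-1])
```

```text
[0.52006351 0.16817413 0.2804779 ] 56.925759893084106 0.22734250826901664 [-0.40738011 -0.50901921 -1.39076258] [ 9.57762616e-02  7.84727231e-02  1.62111827e+00 -4.11837781e-04
  1.44151891e+00  6.73083638e-01]
```

View pics/pre.png

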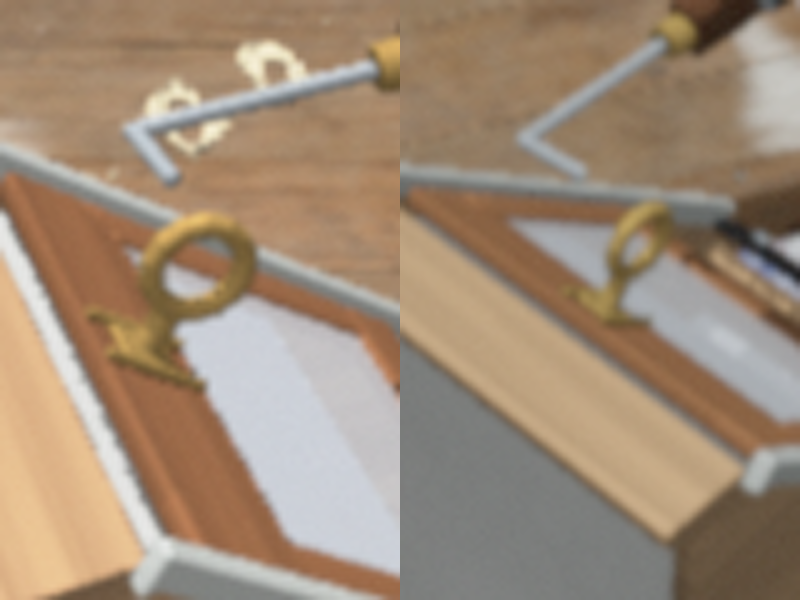

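Pre-insertion composite: ring hole centre at (200,265) in scene and (638,243) in side; prong bend at (135,133) and (523,137), tip at (172,180) and (578,173).

Run:
```python
from h import *
import pickle
cs=pickle.load(open("c3.pkl","rb"))
A=dict(ring=[(200,265),(638,243)],bend=[(137,134),(524,138)],tip=[(172,180),(580,174)],fer=[(372,70),(660,45)])
t=np.array([.5200,.1682,.2804]);r=np.radians(57);P={}
def rel(d):return np.round([d[0]*np.cos(r)+d[1]*np.sin(r),-d[0]*np.sin(r)+d[1]*np.cos(r),d[2]],4)
for n,(a,b) in A.items():
    P[n],e=tri(cs["scene"],(175+a[0]/5,165+a[1]/5),cs["side"],(225+(b[0]-400)/5,200+b[1]/5))
    print(n,P[n].round(4),round(e,4),"rel tool",rel(P[n]-t))
m=(P["bend"]+P["tip"])/2
print("prong mid->ring (x fwd,y left,z up)",rel(P["ring"]-m),"tip->ring",rel(P["ring"]-P["tip"]))
```

```text
ring [0.5454 0.3314 0.2738] 0.0021 rel tool [ 0.1507  0.0676 -0.0066]
bend [0.606  0.2871 0.2801] 0.0012 rel tool [ 0.1465 -0.0074 -0.0003]
tip [0.5768 0.3045 0.281 ] 0.0005 rel tool [0.1452 0.0266 0.0006]
fer [0.5581 0.2168 0.2822] 0.0003 rel tool [ 0.0615 -0.0055  0.0018]
prong mid->ring (x fwd,y left,z up) [ 0.0048  0.058  -0.0067] tip->ring [ 0.0055  0.041  -0.0072]
```

Request:
drive_tool --increments '[[[0.01,0,0.014],0,15],[[0,-0.02,0],0,15],[[0,-0.02,0],0,15],[[0,-0.02,0],0,15],[[0,0,0],0,15]]'

```text
time: 8.0
position: [0.4951, 0.1908, 0.2733]
orientation: [-0.0, 0.878, 0.478, -0.0]
contact_force: [0.4, -0.1, -2.0]
grip_width: 0.233
finger_force: 118.0
```

Request:
drive_tool --increments '[[[0,-0.01,0],0,15],[[0,-0.01,0],0,15],[[0,-0.01,0],0,15],[[0,0,0],0,15]]'

```text
time: 8.33
position: [0.4836, 0.1983, 0.2734]
orientation: [-0.0, 0.879, 0.477, 0.0]
contact_force: [0.7, 0.8, -1.8]
grip_width: 0.233
finger_force: 118.0
```

Request:
drive_tool --increments '[[[0,-0.008,0],0,15],[[0,-0.008,0],0,15],[[0,-0.006,0],0,15],[[0,0,0],0,15],[[0,0,0],0,15],[[0,0,0],0,15]]'

```text
time: 8.83
position: [0.4752, 0.2037, 0.2733]
orientation: [0.0, 0.879, 0.477, 0.0]
contact_force: [-0.1, -0.3, -2.1]
grip_width: 0.23
finger_force: 118.0
```

Run:
```python
from h import *
import pickle
cs={n:grab(n) for n in("scene","side")}
pickle.dump(cs,open("c4.pkl","wb"))
s=robot.get_state();print(s["position"],yaw(s),s["grip_width"],s["contact_force"])
o=np.zeros((600,800,3),np.uint8)
o[:,:400]=cv2.resize(cs["scene"]["img"][165:285,175:255],(400,600),interpolation=cv2.INTER_CUBIC)
o[:,400:]=cv2.resize(cs["side"]["img"][200:320,225:305],(400,600),interpolation=cv2.INTER_CUBIC)
cv2.imwrite("pics/ins.png",o[:,:,::-1])
```

```text
[0.4753058  0.20360771 0.27332423] 56.990191460399245 0.2322319448415869 [ 0.15550518 -0.39504368 -2.1928826 ]
```

View pics/ins.png

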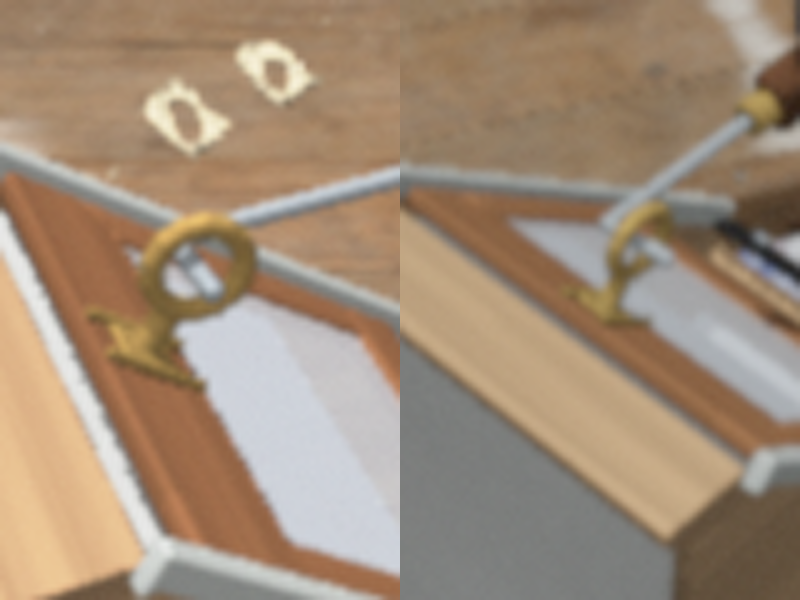

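The prong is clearly through the ring in both views (scene (200,272), side (640,240)), so I'll start the pull down the slope.

Request:
drive_tool --increments '[[[-0.0044,0,-0.0052],0,15],[[-0.0061,0,0.0051],0,15],[[-0.0061,0,0.0051],0,15],[[-0.0061,0,0.0051],0,15],[[-0.0061,0,0.0051],0,15],[[-0.0061,0,0.0051],0,15],[[-0.0061,0,0.0051],0,15],[[-0.0061,0,0.0051],0,15],[[-0.0061,0,0.0051],0,15]]'

```text
time: 9.68
position: [0.4609, 0.1815, 0.2555]
orientation: [-0.0, 0.879, 0.477, 0.001]
contact_force: [2.1, 3.3, -0.7]
grip_width: 0.231
finger_force: 118.0
```

Request:
drive_tool --increments '[[[-0.0061,0,0.0051],0,15],[[-0.0061,0,0.0051],0,15],[[-0.0061,0,0.0051],0,15],[[-0.0061,0,0.0051],0,15],[[-0.0061,0,0.0051],0,15],[[-0.0061,0,0.0051],0,15],[[-0.0061,0,0.0051],0,15]]'

```text
time: 10.27
position: [0.4489, 0.1632, 0.2374]
orientation: [-0.0, 0.879, 0.477, 0.0]
contact_force: [2.9, 2.8, -0.9]
grip_width: 0.23
finger_force: 118.0
```

Request:
drive_tool --increments '[[[-0.0046,0,0.0039],0,15],[[-0.0046,0,0.0039],0,15],[[-0.0046,0,0.0039],0,15]]'

```text
time: 10.52
position: [0.4451, 0.1575, 0.2316]
orientation: [-0.0, 0.879, 0.477, -0.0]
contact_force: [1.4, 3.0, -1.4]
grip_width: 0.227
finger_force: 118.0
```

Run:
```python
from h import *
import pickle
c0=pickle.load(open("c0.pkl","rb"));c1={n:grab(n) for n in("scene","side")};pickle.dump(c1,open("c5.pkl","wb"))
# initial gap: sash lower edge / strip, on slope plane through rails' top (14mm proud) lowered 4 mm
r=np.radians(57);sx=np.array([np.cos(r)*np.cos(.698),np.sin(r)*np.cos(.698),np.sin(.698)]);nz=np.array([-np.cos(r)*np.sin(.698),-np.sin(r)*np.sin(.698),np.cos(.698)]);sy=np.array([-np.sin(r),np.cos(r),0])
o=np.array([.44,.175,.076])-.004*nz
def hit(c,uv):
    a,d=ray(c,uv);p=a+d*((o-a)@nz)/(d@nz)-o;return round(p@sx*1e3,1),round(p@sy*1e3,1)
for u in [(608,450),(430,190),(755,490),(545,245),(690,475),(540,275),(793,515)]: print("scene",u,hit(c0["scene"],(140+u[0]/3.8,180+u[1]/3.8)))
for u in [(690,478),(455,300),(750,470),(445,270),(793,483)]: print("side",u,hit(c0["side"],(200+u[0]/5,190+u[1]/5)))
o2=np.zeros((600,800,3),np.uint8)
o2[:,:400]=cv2.resize(c1["scene"]["img"][210:330,265:345],(400,600),interpolation=cv2.INTER_CUBIC)
o2[:,400:]=cv2.resize(c1["side"]["img"][225:315,300:360],(400,600),interpolation=cv2.INTER_CUBIC)
cv2.imwrite("pics/gap.png",o2[:,:,::-1])
```

```text
scene (608, 450) (np.float64(113.6), np.float64(98.8))
scene (430, 190) (np.float64(110.3), np.float64(-106.3))
scene (755, 490) (np.float64(8.4), np.float64(95.8))
scene (545, 245) (np.float64(31.3), np.float64(-94.0))
scene (690, 475) (np.float64(59.0), np.float64(99.5))
scene (540, 275) (np.float64(61.0), np.float64(-52.6))
scene (793, 515) (np.float64(-10.2), np.float64(108.1))
side (690, 478) (np.float64(93.6), np.float64(99.6))
side (455, 300) (np.float64(72.1), np.float64(-65.6))
side (750, 470) (np.float64(17.0), np.float64(96.9))
side (445, 270) (np.float64(33.3), np.float64(-99.4))
side (793, 483) (np.float64(-10.7), np.float64(110.4))
```

View pics/gap.png

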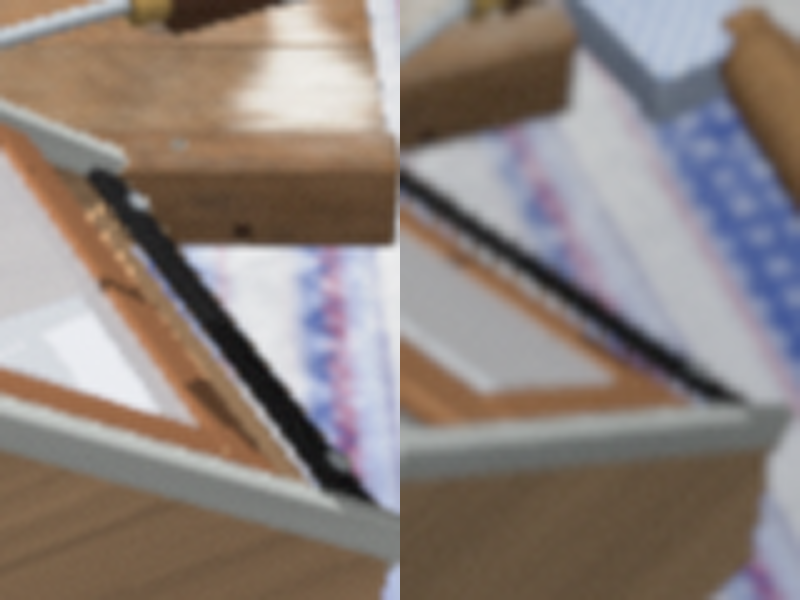

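The gap composite shows the sash's lower edge at about (262,462) in scene and the black strip's inner edge at about (318,482), so it is now close. I'll convert that to millimetres.

Run:
```python
from h import *
import pickle
c=pickle.load(open("c5.pkl","rb"))
r=np.radians(57);sx=np.array([np.cos(r)*np.cos(.698),np.sin(r)*np.cos(.698),np.sin(.698)]);nz=np.array([-np.cos(r)*np.sin(.698),-np.sin(r)*np.sin(.698),np.cos(.698)])
o=np.array([.44,.175,.076])-.004*nz
def hit(c,uv):
    a,d=ray(c,uv);p=a+d*((o-a)@nz)/(d@nz)-o;return round(p@sx*1e3,1)
for u in [(262,462),(300,474),(318,482),(345,495)]:print(u,hit(c["scene"],(265+u[0]/5,210+u[1]/5)))
for u in [(685,402),(705,400),(745,402)]:print(u,hit(c["side"],(300+(u[0]-400)/6.667,225+u[1]/6.667)))
```

```text
(262, 462) 66.7
(300, 474) 46.7
(318, 482) 38.2
(345, 495) 25.9
(685, 402) 66.9
(705, 400) 48.5
(745, 402) 17.8
```

Request:
drive_tool --increments '[[[-0.0031,0,0.0026],0,15],[[-0.0031,0,0.0026],0,15],[[-0.0031,0,0.0026],0,15],[[-0.0031,0,0.0026],0,15],[[-0.0031,0,0.0026],0,15],[[-0.0015,0,0.0013],0,15]]'

```text
time: 11.12
position: [0.4404, 0.1503, 0.2244]
orientation: [0.0, 0.879, 0.477, -0.0]
contact_force: [2.9, 1.6, -1.5]
grip_width: 0.227
finger_force: 118.0
```

Request:
drive_tool --increments '[[[-0.0015,0,0.0013],0,15],[[-0.0015,0,0.0013],0,15],[[-0.0015,0,0.0013],0,15]]'

```text
time: 11.37
position: [0.4394, 0.1486, 0.2227]
orientation: [0.0, 0.879, 0.477, -0.0]
contact_force: [1.4, 2.3, -1.2]
grip_width: 0.229
finger_force: 118.0
```

Request:
drive_tool --increments '[[[-0.0015,0,0.0013],0,15],[[-0.0015,0,0.0013],0,15],[[-0.0015,0,0.0013],0,15]]'

```text
time: 11.62
position: [0.4382, 0.1467, 0.2207]
orientation: [0.0, 0.879, 0.477, 0.0]
contact_force: [3.2, 2.4, -0.9]
grip_width: 0.232
finger_force: 118.0
```

Request:
drive_tool --increments '[[[-0.0015,0,0.0013],0,15],[[-0.0015,0,0.0013],0,15]]'

```text
time: 11.78
position: [0.4373, 0.1455, 0.2194]
orientation: [0.0, 0.879, 0.477, 0.0]
contact_force: [2.8, 2.2, -1.7]
grip_width: 0.228
finger_force: 118.0
```

Request:
drive_tool --increments '[[[-0.0015,0,0.0013],0,15],[[-0.0015,0,0.0013],0,15]]'

```text
time: 11.95
position: [0.4365, 0.1442, 0.2181]
orientation: [-0.0, 0.879, 0.477, 0.0]
contact_force: [2.0, 3.2, -0.3]
grip_width: 0.226
finger_force: 118.0
```

Request:
drive_tool --increments '[[[-0.0015,0,0.0013],0,15],[[-0.0015,0,0.0013],0,15]]'

```text
time: 12.12
position: [0.4357, 0.143, 0.2168]
orientation: [0.0, 0.879, 0.477, 0.0]
contact_force: [0.9, 1.7, -0.6]
grip_width: 0.232
finger_force: 118.0
```

Request:
drive_tool --increments '[[[-0.0015,0,0.0013],0,15],[[-0.0015,0,0.0013],0,15]]'

```text
time: 12.28
position: [0.4349, 0.1417, 0.2155]
orientation: [-0.0, 0.879, 0.477, -0.0]
contact_force: [2.0, 2.1, -1.0]
grip_width: 0.23
finger_force: 118.0
```

Request:
drive_tool --increments '[[[-0.0015,0,0.0013],0,15],[[-0.0015,0,0.0013],0,15]]'

```text
time: 12.45
position: [0.4341, 0.1404, 0.2142]
orientation: [0.0, 0.879, 0.477, 0.0]
contact_force: [1.7, 1.9, 0.4]
grip_width: 0.229
finger_force: 118.0
```

Request:
drive_tool --increments '[[[-0.0015,0,0.0013],0,15]]'

```text
time: 12.53
position: [0.4337, 0.1398, 0.2136]
orientation: [0.0, 0.879, 0.477, 0.0]
contact_force: [2.0, 2.6, -0.1]
grip_width: 0.229
finger_force: 118.0
```

Request:
drive_tool --increments '[[[-0.0015,0,0.0013],0,15]]'

```text
time: 12.62
position: [0.4332, 0.1392, 0.2129]
orientation: [0.0, 0.879, 0.477, 0.0]
contact_force: [2.4, 2.7, -1.1]
grip_width: 0.232
finger_force: 118.0
```

Request:
drive_tool --increments '[[[-0.0015,0,0.0013],0,15]]'

```text
time: 12.7
position: [0.4328, 0.1385, 0.2123]
orientation: [0.0, 0.879, 0.477, 0.0]
contact_force: [2.1, 2.4, -0.4]
grip_width: 0.232
finger_force: 118.0
```

Request:
drive_tool --increments '[[[-0.0015,0,0.0013],0,15]]'

```text
time: 12.78
position: [0.4324, 0.1379, 0.2116]
orientation: [0.0, 0.879, 0.477, 0.0]
contact_force: [2.2, 1.8, -1.2]
grip_width: 0.231
finger_force: 118.0
```

Request:
drive_tool --increments '[[[-0.0015,0,0.0013],0,15]]'

```text
time: 12.87
position: [0.432, 0.1373, 0.2109]
orientation: [0.0, 0.879, 0.477, 0.0]
contact_force: [2.1, 3.4, -0.2]
grip_width: 0.229
finger_force: 118.0
```

Run:
```python
from h import *
import pickle
c1=pickle.load(open("c5.pkl","rb"));c=grab("scene")
# sash rail vs strip: sample along slope line near sash centre, print RGB profile
r=np.radians(57);sx=np.array([np.cos(r)*np.cos(.698),np.sin(r)*np.cos(.698),np.sin(.698)]);nz=np.array([-np.cos(r)*np.sin(.698),-np.sin(r)*np.sin(.698),np.cos(.698)]);sy=np.array([-np.sin(r),np.cos(r),0])
o=np.array([.44,.175,.076])-.004*nz
for cc in(c1["scene"],c):
    for yy in(.05,.08):
        P=[o+sx*s+sy*yy for s in np.arange(.0,.11,.005)];uv=proj(cc,P)
        print(yy,[tuple(int(v) for v in cv2.getRectSubPix(cc["img"],(1,1),(float(a),float(b)))[0,0]) for a,b in uv])
```

```text
0.05 [(117, 133, 186), (117, 126, 163), (78, 75, 79), (32, 31, 33), (25, 23, 23), (22, 21, 23), (26, 26, 27), (53, 53, 54), (133, 130, 129), (172, 159, 151), (151, 124, 99), (149, 120, 90), (137, 107, 80), (124, 90, 65), (133, 90, 61), (148, 100, 69), (154, 105, 73), (174, 120, 86), (184, 146, 125), (192, 180, 176), (193, 189, 191), (194, 193, 196)]
0.08 [(166, 148, 180), (131, 107, 126), (102, 103, 107), (93, 96, 100), (49, 51, 52), (24, 23, 24), (23, 23, 25), (45, 45, 43), (146, 144, 146), (157, 146, 139), (148, 123, 101), (148, 119, 90), (126, 98, 73), (110, 79, 57), (119, 81, 56), (136, 93, 64), (150, 102, 71), (165, 112, 77), (176, 136, 111), (189, 172, 166), (187, 178, 177), (188, 183, 183)]
0.05 [(116, 132, 185), (114, 124, 161), (65, 65, 73), (29, 29, 31), (23, 23, 23), (37, 34, 31), (69, 52, 41), (90, 62, 44), (108, 73, 50), (132, 89, 61), (159, 109, 75), (177, 128, 97), (185, 155, 139), (193, 183, 181), (193, 189, 190), (192, 190, 192), (191, 190, 192), (193, 192, 194), (192, 190, 193), (193, 192, 195), (193, 192, 194), (195, 194, 197)]
0.08 [(165, 147, 179), (128, 104, 124), (99, 100, 104), (93, 96, 99), (49, 50, 52), (35, 28, 25), (64, 46, 33), (95, 64, 45), (126, 85, 59), (146, 101, 70), (154, 106, 72), (165, 115, 82), (177, 142, 123), (187, 175, 173), (188, 182, 182), (184, 177, 176), (186, 182, 182), (184, 178, 177), (186, 181, 181), (189, 184, 185), (188, 181, 180), (191, 185, 185)]
```

Request:
drive_tool --increments '[[[-0.0015,0,0.0013],0,15]]'

```text
time: 13.0
position: [0.4316, 0.1368, 0.2103]
orientation: [-0.0, 0.879, 0.477, 0.0]
contact_force: [1.4, 2.2, -0.4]
grip_width: 0.228
finger_force: 118.0
```

Request:
drive_tool --increments '[[[-0.0015,0,0.0013],0,15]]'

```text
time: 13.08
position: [0.4312, 0.1361, 0.2096]
orientation: [-0.0, 0.879, 0.477, -0.0]
contact_force: [2.1, 3.0, 0.1]
grip_width: 0.233
finger_force: 118.0
```

Request:
drive_tool --increments '[[[-0.0015,0,0.0013],0,15]]'

```text
time: 13.17
position: [0.4307, 0.1355, 0.2089]
orientation: [-0.0, 0.879, 0.477, -0.0]
contact_force: [1.7, 2.2, -0.9]
grip_width: 0.233
finger_force: 118.0
```

Request:
drive_tool --increments '[[[-0.0015,0,0.0013],0,15]]'

```text
time: 13.25
position: [0.4303, 0.1348, 0.2083]
orientation: [-0.0, 0.879, 0.477, -0.0]
contact_force: [1.8, 3.0, -1.2]
grip_width: 0.23
finger_force: 118.0
```

Request:
drive_tool --increments '[[[-0.0015,0,0.0013],0,15]]'

```text
time: 13.33
position: [0.4299, 0.1342, 0.2077]
orientation: [-0.0, 0.879, 0.477, -0.0]
contact_force: [1.6, 2.1, -0.5]
grip_width: 0.228
finger_force: 118.0
```

Request:
drive_tool --increments '[[[-0.0015,0,0.0013],0,15]]'

```text
time: 13.42
position: [0.4295, 0.1336, 0.207]
orientation: [-0.0, 0.879, 0.477, -0.0]
contact_force: [0.3, 2.1, 0.2]
grip_width: 0.233
finger_force: 118.0
```

Request:
drive_tool --increments '[[[-0.0015,0,0.0013],0,15]]'

```text
time: 13.5
position: [0.4291, 0.1329, 0.2064]
orientation: [-0.0, 0.879, 0.477, 0.0]
contact_force: [1.7, 2.0, -0.6]
grip_width: 0.23
finger_force: 118.0
```

Request:
drive_tool --increments '[[[-0.0015,0,0.0013],0,15]]'

```text
time: 13.58
position: [0.4287, 0.1323, 0.2057]
orientation: [-0.0, 0.879, 0.477, 0.0]
contact_force: [3.2, 4.0, -0.6]
grip_width: 0.232
finger_force: 118.1
```

Run:
```python
from h import *
import pickle
c=grab("scene");c0=pickle.load(open("c0.pkl","rb"))["scene"];c5=pickle.load(open("c5.pkl","rb"))["scene"]
pickle.dump(c,open("c6.pkl","wb"))
r=np.radians(57);sx=np.array([np.cos(r)*np.cos(.698),np.sin(r)*np.cos(.698),np.sin(.698)]);nz=np.array([-np.cos(r)*np.sin(.698),-np.sin(r)*np.sin(.698),np.cos(.698)]);sy=np.array([-np.sin(r),np.cos(r),0])
o=np.array([.44,.175,.076])-.004*nz
S=np.arange(0,.15,.002)
for cc in(c0,c5,c): # wood->pane transition (saturation drop) along slope
    for yy in(.03,.05):
        uv=proj(cc,[o+sx*s+sy*yy for s in S])
        v=np.array([cv2.getRectSubPix(cc["img"],(1,1),(float(a),float(b)))[0,0] for a,b in uv]).astype(float)
        d=v[:,0]-v[:,2];k=np.where((d[:-1]>=40)&(d[1:]<40))[0];print(yy,(S[k]*1e3).round())
# ring: brass mask centroid
for cc in(c0,c5,c):
    h=cv2.cvtColor(cc["img"],cv2.COLOR_RGB2HSV);m=(abs(h[:,:,0].astype(int)-22)<4)&(h[:,:,1]>140)&(h[:,:,2]>90)
    m[:180]=0;m[300:]=0;m[:,:180]=0;m[:,300:]=0;ys,xs=np.where(m);print("brass",xs.mean().round(1),ys.mean().round(1),len(xs))
```

```text
0.03 [ 76.  96. 140.]
0.05 [ 76.  92.  98. 140.]
0.03 [92.]
0.05 [92.]
0.03 [52.]
0.05 [52.]
brass nan nan 0
brass nan nan 0
brass nan nan 0<stdin>:16: RuntimeWarning: Mean of empty slice.
  ret = ret.dtype.type(ret / rcount)
```

Request:
drive_tool --increments '[[[-0.0015,0,0.0013],0,15]]'

```text
time: 13.72
position: [0.4287, 0.1321, 0.2054]
orientation: [-0.0, 0.879, 0.477, 0.001]
contact_force: [2.6, 5.0, -0.2]
grip_width: 0.232
finger_force: 118.1
```

Request:
drive_tool --increments '[[[-0.001,0,0.0009],0,15]]'

```text
time: 13.8
position: [0.4287, 0.132, 0.205]
orientation: [-0.0, 0.879, 0.477, 0.001]
contact_force: [3.5, 6.7, 0.5]
grip_width: 0.232
finger_force: 118.2
```

Request:
drive_tool --increments '[[[-0.001,0,0.0009],0,15]]'

```text
time: 13.88
position: [0.4287, 0.1319, 0.2048]
orientation: [-0.001, 0.879, 0.477, 0.002]
contact_force: [4.5, 7.4, 0.6]
grip_width: 0.231
finger_force: 118.2
```

Request:
drive_tool --increments '[[[-0.0015,0,0.0006],0,15]]'

```text
time: 13.97
position: [0.4286, 0.1317, 0.2047]
orientation: [-0.001, 0.879, 0.477, 0.002]
contact_force: [5.1, 10.2, 0.3]
grip_width: 0.227
finger_force: 118.2
```

Request:
drive_tool --increments '[[[-0.001,0,0.0004],0,15]]'

```text
time: 14.05
position: [0.4286, 0.1316, 0.2046]
orientation: [-0.001, 0.879, 0.477, 0.003]
contact_force: [5.8, 12.4, 0.0]
grip_width: 0.231
finger_force: 118.2
```

Request:
drive_tool --increments '[[[-0.001,0,0.0002],0,15]]'

```text
time: 14.13
position: [0.4286, 0.1315, 0.2046]
orientation: [-0.001, 0.879, 0.477, 0.003]
contact_force: [7.9, 13.6, 0.2]
grip_width: 0.233
finger_force: 118.1
```

Request:
drive_tool --increments '[[[0,0,0],0,15]]'

```text
time: 14.22
position: [0.4286, 0.1316, 0.2047]
orientation: [-0.001, 0.879, 0.477, 0.003]
contact_force: [5.9, 12.4, -1.0]
grip_width: 0.232
finger_force: 118.1
```

Request:
drive_tool --increments '[[[-0.0008,0,0],0,15],[[0,0,0],0,15],[[0,0,0],0,15]]'

```text
time: 14.47
position: [0.4285, 0.1315, 0.2047]
orientation: [-0.001, 0.879, 0.477, 0.004]
contact_force: [7.9, 14.6, -0.5]
grip_width: 0.226
finger_force: 118.1
```

Request:
drive_tool --increments '[[[0,0,0],0,15],[[0,0,0],0,15],[[0,0,0],0,15],[[0,0,0],0,15],[[0,0,0],0,15],[[0,0,0],0,15]]'

```text
time: 14.97
position: [0.4286, 0.1315, 0.2047]
orientation: [-0.001, 0.879, 0.477, 0.004]
contact_force: [7.3, 14.7, -0.1]
grip_width: 0.231
finger_force: 118.1
```

Run:
```python
from h import *
import pickle
c=grab("scene");s=robot.get_state();print(s["contact_force"],s["position"])
r=np.radians(57);sx=np.array([np.cos(r)*np.cos(.698),np.sin(r)*np.cos(.698),np.sin(.698)]);nz=np.array([-np.cos(r)*np.sin(.698),-np.sin(r)*np.sin(.698),np.cos(.698)]);sy=np.array([-np.sin(r),np.cos(r),0])
o=np.array([.44,.175,.076])-.004*nz
S=np.arange(0,.15,.001)
for cc in(pickle.load(open("c6.pkl","rb")),c):
    for yy in(.03,.05):
        uv=proj(cc,[o+sx*s+sy*yy for s in S])
        v=np.array([cv2.getRectSubPix(cc["img"],(1,1),(float(a),float(b)))[0,0] for a,b in uv]).astype(float)
        d=v[:,0]-v[:,2];k=np.where((d[:-1]>=40)&(d[1:]<40))[0];print(yy,(S[k]*1e3).round())
pickle.dump(c,open("c7.pkl","wb"))
```

```text
[ 7.87538601 14.13252755 -0.74553019] [0.42852916 0.13150789 0.20472163]
0.03 [52.]
0.05 [52.]
0.03 [52.]
0.05 [53.]
```

Request:
drive_tool --increments '[[[0.006,0,0],0,15],[[0.006,0,0],0,15],[[0.005,0,0],0,15],[[0.004,0,0],0,15],[[0,0,0],0,15],[[0,0,0],0,15]]'

```text
time: 15.52
position: [0.432, 0.1377, 0.2032]
orientation: [-0.0, 0.879, 0.477, -0.001]
contact_force: [-0.1, -0.3, -2.7]
grip_width: 0.231
finger_force: 117.8
```

Request:
drive_tool --increments '[[[0,0.008,0],0,15],[[0,0.008,0],0,15],[[0,0,0],0,15]]'

```text
time: 15.77
position: [0.4398, 0.1329, 0.2037]
orientation: [0.0, 0.879, 0.477, 0.0]
contact_force: [-0.4, 0.2, -3.3]
grip_width: 0.234
finger_force: 117.8
```

Request:
drive_tool --increments '[[[0,0,0.003],0,15],[[0,0.008,0],0,15],[[0,0.008,0],0,15],[[0,0,0],0,15]]'

```text
time: 16.1
position: [0.4465, 0.1287, 0.2022]
orientation: [0.0, 0.879, 0.477, 0.0]
contact_force: [0.6, -0.0, -3.3]
grip_width: 0.232
finger_force: 117.8
```

Request:
drive_tool --increments '[[[0,0.016,0],0,15],[[0,0.016,0],0,15],[[0,0.02,0],0,15],[[0,0.02,0],0,15],[[0,0.02,0],0,15],[[0,0,0],0,15]]'

```text
time: 16.6
position: [0.4863, 0.1027, 0.2023]
orientation: [0.0, 0.879, 0.477, 0.0]
contact_force: [0.2, -0.7, -1.1]
grip_width: 0.229
finger_force: 117.9
```

Run:
```python
from h import *
import pickle
c=grab("scene");s=robot.get_state();print(s["contact_force"])
r=np.radians(57);sx=np.array([np.cos(r)*np.cos(.698),np.sin(r)*np.cos(.698),np.sin(.698)]);nz=np.array([-np.cos(r)*np.sin(.698),-np.sin(r)*np.sin(.698),np.cos(.698)]);sy=np.array([-np.sin(r),np.cos(r),0])
o=np.array([.44,.175,.076])-.004*nz
S=np.arange(0,.15,.001)
for cc in(pickle.load(open("c7.pkl","rb")),c):
    for yy in(.03,.04,.05):
        uv=proj(cc,[o+sx*s+sy*yy for s in S])
        v=np.array([cv2.getRectSubPix(cc["img"],(1,1),(float(a),float(b)))[0,0] for a,b in uv]).astype(float)
        d=v[:,0]-v[:,2];k=np.where((d[:-1]>=40)&(d[1:]<40))[0];print(yy,(S[k]*1e3).round())
plan([.4455+.07*.839,.129-.07*.545,.31],57)
```

```text
[-0.42113589  0.37719075 -3.06797146]
0.03 [52.]
0.04 [53.]
0.05 [53.]
0.03 [52.]
0.04 [53.]
0.05 [52.]
now [0.4853 0.1033 0.202 ] 56.92 turn units -0.016 then shift units [-0.0003  0.0453 -0.2159]
```

Request:
drive_tool --increments '[[[0,0,-0.03],0,15],[[0,0,-0.05],0,15],[[0,0,-0.05],0,15],[[0,0,-0.05],0,15],[[0,0,-0.03],0,15],[[-0.0096,0.0541,0],0,15],[[-0.0096,0.0541,0],0,15],[[-0.0096,0.0541,0],0,15],[[-0.0096,0.0541,0],0,15],[[-0.0096,0.0541,0],0,15],[[-0.0096,0.0541,0],0,15],[[-0.0096,0.0541,0],0,15],[[0,0,0],0,15]]'

```text
time: 17.73
position: [0.627, -0.0308, 0.3059]
orientation: [0.0, 0.88, 0.476, -0.0]
contact_force: [-1.3, -0.1, -2.2]
grip_width: 0.231
finger_force: 118.4
```

Request:
drive_tool --increments '[[[0,0,0],1,15],[[0,0,0],1,15],[[0,0,0],1,15],[[0,0,0],1,15],[[0,0,0],1,15],[[0,0,0],1,15],[[0,0,0],1,15],[[0,0,0],1,15],[[0,0,0],1,15],[[0,0,0],1,15],[[0,0,0],1,15],[[0,0,0],1,15],[[0,0,0],1,15],[[0,0,0],0,15]]'

```text
time: 18.9
position: [0.6244, -0.0267, 0.3069]
orientation: [-0.0, 0.997, -0.071, -0.0]
contact_force: [0.1, -0.5, -2.7]
grip_width: 0.229
finger_force: 118.3
```

Run:
```python
from h import *
plan([.626,-.0284,.034],-8)
```

```text
now [ 0.6244 -0.0267  0.3069] -8.15 turn units -0.031 then shift units [0.0036 0.003  0.5457]
```

Request:
drive_tool --increments '[[[0,0,0.04],0,15],[[0,0,0.06],0,15],[[0,0,0.06],0,15],[[0,0,0.06],0,15],[[0,0,0.06],0,15],[[0,0,0.06],0,15],[[0,0,0.06],0,15],[[0,0,0.05],0,15],[[0,0,0.04],0,15],[[0,0,0.02],0,15],[[0,0,0.01],0,15],[[0,0,0],0,15]]'

```text
time: 19.9
position: [0.6244, -0.027, 0.0464]
orientation: [-0.0, 0.998, -0.069, -0.001]
contact_force: [0.3, -0.6, -2.0]
grip_width: 0.23
finger_force: 118.3
```

Request:
drive_tool --increments '[[[0,0,0.008],0,15],[[0,0,0.006],0,15],[[0,0,0.004],0,15],[[0,0,0],0,15]]'

```text
time: 20.23
position: [0.6251, -0.0272, 0.0385]
orientation: [0.0, 0.998, -0.07, 0.0]
contact_force: [-0.7, -0.0, -2.1]
grip_width: 0.229
finger_force: 118.3
```

Request:
drive_tool --increments '[[[0,0,0.004],0,15],[[0,0,0.004],0,15],[[0,0,0.003],0,15],[[0,0,0],0,15]]'

```text
time: 20.57
position: [0.6246, -0.0271, 0.0323]
orientation: [-0.0, 0.998, -0.07, -0.0]
contact_force: [-0.1, 0.4, -2.1]
grip_width: 0.231
finger_force: 118.3
```

Request:
drive_tool --increments '[[[0,0,0.002],0,15],[[0,0,0],0,15]]'

```text
time: 20.73
position: [0.625, -0.0272, 0.0319]
orientation: [0.0, 0.998, -0.07, 0.0]
contact_force: [0.4, -0.5, -1.2]
grip_width: 0.233
finger_force: 118.8
```

Request:
drive_tool --increments '[[[0,0,0],0,30],[[0,0,0],0,40],[[0,0,0],0,60],[[0,0,0],0,60],[[0,0,0],0,60],[[0,0,0],0,60]]' --newtons 60

```text
time: 21.23
position: [0.625, -0.0272, 0.0317]
orientation: [0.0, 0.998, -0.07, 0.0]
contact_force: [0.4, 0.1, -0.5]
grip_width: 0.701
finger_force: 0.0
```

Request:
drive_tool --increments '[[[0,0,-0.02],0,60],[[0,0,-0.05],0,60],[[0,0,-0.06],0,60],[[0,0,-0.06],0,60],[[0,0,-0.06],0,60],[[0,0,-0.06],0,60],[[0,0,-0.05],0,60],[[0,0,-0.04],0,60],[[0,0,0],0,60],[[0,0,0],0,60],[[0,0,0],0,60]]'

```text
time: 22.15
position: [0.6243, -0.0271, 0.2309]
orientation: [-0.0, 0.998, -0.07, -0.001]
contact_force: [0.3, -0.4, -0.9]
grip_width: 0.702
finger_force: 0.0
```

Run:
```python
from h import *
import pickle
s=robot.get_state();print(s["position"],s["grip_width"],s["contact_force"])
c=grab("scene");cc=c
r=np.radians(57);sx=np.array([np.cos(r)*np.cos(.698),np.sin(r)*np.cos(.698),np.sin(.698)]);nz=np.array([-np.cos(r)*np.sin(.698),-np.sin(r)*np.sin(.698),np.cos(.698)]);sy=np.array([-np.sin(r),np.cos(r),0])
o=np.array([.44,.175,.076])-.004*nz;S=np.arange(0,.15,.001)
for yy in(.03,.05):
    uv=proj(cc,[o+sx*q+sy*yy for q in S]);v=np.array([cv2.getRectSubPix(cc["img"],(1,1),(float(a),float(b)))[0,0] for a,b in uv]).astype(float)
    d=v[:,0]-v[:,2];print(S[np.where((d[:-1]>=40)&(d[1:]<40))[0]]*1e3)
w=grab("wrist")
h=cv2.cvtColor(w["img"],cv2.COLOR_RGB2HSV);m=((h[:,:,2]<125)&(h[:,:,1]>110)).astype(np.uint8);m[:,:225]=0;m[:,330:]=0;m[290:]=0
m=cv2.morphologyEx(m,cv2.MORPH_OPEN,np.ones((5,5)));n,l,st,ce=cv2.connectedComponentsWithStats(m);i=1+np.argmax(st[1:,4]);x,y,ww,hh=st[i][:4];print(st[i],ce[i])
print(onz(w,(ce[i][0],y),.05),onz(w,(ce[i][0],y+hh),.04))
a=pickle.load(open("c0.pkl","rb"))["scene"]["img"][185:230,230:325].astype(int);b=c["img"][185:230,230:325].astype(int)
print("scene diff px around pole",(abs(a-b).sum(2)>90).sum())
```

```text
[ 0.62427468 -0.02707203  0.23090427] 0.702279153290166 [ 0.26987354 -0.3922239  -0.89843138]
[52.]
[53.]
[ 271  132   22  134 1968] [279.04268293 211.08841463]
[ 0.67607633 -0.03120985  0.05      ] [ 0.53269327 -0.01059844  0.04      ]
scene diff px around pole 213
```

```bash
python3 -c "
from plant import robot
print(robot.close_job())"
```

```text
the job is handed in; nothing more can be done
None
```

I pulled the sash down onto its stop, held it at about 16–17 N (measured at the wrist), and unhooked without it moving; the pole is back on the board within a few millimetres of where it started, and the job was handed in at about 22 s, with no verdict returned.

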